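# Zero the nut mill's grind ring and back it off five clicks

## Task

Set the grind on the nut mill, whose hopper is off: push the adjusting ring round by its upright finger post, clockwise (seen from above) all the way to its stop, and press it home firmly against the stop for a moment, without forcing it, then back it off anticlockwise by exactly five clicks and let go. Leave the mill's hopper and the jar where they stand.

Things in the scene. Friction and masses are not known exactly. Their poses are not given: they have to be found in the camera images.
- mill: Nut mill: white upright round housing fixed to the table, 184 mm wide at the foot, top rim 168 mm wide and 130 mm high; square steel chute on its -x side (towards the robot), reaching 120 mm from the axis. Origin on the table, on the ring's vertical axis. On the rim: black index marks, one per click, and two low steel stop blocks (tops 144 mm high) at the ends of the ring's travel.
- axis (a point): On the vertical axis of the aluminium adjusting ring (116 mm wide) on top of the mill, at the ring's top face, 151 mm above the table. The ring has a hub 52 mm wide with its top 163 mm above the table; otherwise the space above the ring is free but for the post. A firm press against the stop is about 10 N on the post; much more than 25 N forces it.
- ring (a joint): Ring angle, rad: 0 at the clockwise stop, growing anticlockwise from above to 3.77 at the other stop. It clicks to rest every 18 degrees (0.314), the first rest being at the stop; five clicks is 1.571. 3 to 8 N at the post takes it over a click; past half-way it jumps by itself to the next rest, up to 0.16 ahead of the finger. Let go, it stays in the nearest rest. The stop is rigid.
- hopper: Clear funnel-shaped hopper of the mill, standing wide end down on the table beside the mill, 140 mm wide, 125 mm high. Origin at the centre of its underside.
- jar: Glass jar with a steel lid, 72 mm wide, 100 mm high. Origin at the centre of its underside.
- post: Upright black finger post that turns the ring: round, 16 mm in diameter, 70 mm from the axis, on a flat radial arm of the ring; it spins freely on its pin, like a crank knob. Origin half-way up it, 169 mm above the table; arm's top 149 mm, post's top 191 mm. From the axis, in the mill's frame, it lies at 75 degrees (from +x towards +y) plus the ring's joint value.

How it is judged:
On the way, in this order (a step that is already met when the one before it is completed fails the run):
1. the ring is pressed home against its clockwise stop (within 0.05 rad) with at least 5 N on its post for a quarter of a second (value of joint ring below 0.05 rad and contact force between the fingers and post above 5 N), for 0.25 s.
2. the ring has been backed off five clicks (value of joint ring between 1.47 and 1.67 rad), for 0.3 s.
At the end, for the whole second after the job is handed in: The ring rests, let go, in the fifth click from the clockwise stop (1.571 rad, within 0.10 rad) (all of step 2 and velocity of joint ring between -0.05 and 0.05 rad/s); the robot touches nothing.
It fails at once if the ring is forced (over 45 N on its post) (contact force between the fingers and post above 45 N).
It fails at once if the hopper or the jar is shifted by more than 30 mm (distance of any of hopper, jar from where it was at the start of the episode above 0.03 m).
It also fails if it takes over 70 s, if anything falls off the work surface, if the arm or the gripper's body presses on something with over 40 N, if the wrist force passes 120 N, or if a joint passes its speed limit or range.

## Robot

A 6-joint arm with a two-finger parallel gripper is mounted at the origin on the work surface. World frame = base frame: x ahead of the robot, y to its left, z up, the work surface at z = 0. Lengths are in m, angles in rad, forces in N, time in s.
With the tool pointing down it reaches from about 0.35 to 0.975 m from the base axis. Payload 4.9 kg.
Tool frame: the origin (TCP) lies midway between the tips of the shut fingers; the grasp point (between the pads) lies 19 mm behind it; y points along the fingers, z is the direction in which the jaws open and shut, and the axes are right-handed (so a half turn about y gives the same grasp; the last joint's range is limited). The gripper opens to 85 mm and grips with 20 to 120 N. Pads are 22 mm wide; open, the fingers measure 114 mm over their backs; the gripper's body (76 mm by 85 mm) begins 54 mm behind the grasp point. The pads swing forward as they close: fully open they stand 13 mm farther back than shut.
Start: joints at [1.019, 0.053, 1.613, -0, 1.476, -0.119], TCP at [0.262, 0.567, 0.231] pointing down, gripper open.
Joint ranges: [-3.01, 3.01], [-1.01, 2.22], [0.06, 2.58], [-1.02, 4.17], [0.09, 2.62], [-3.14, 3.14]. Speed limits (rad/s): [2.57, 2.57, 3.14, 3.14, 3.14, 3.14].

## Interface

Orientations are given as a unit quaternion [w, x, y, z].
In Python, from plant import * gives the robot as it stands.
- The arm moves only by the shell command python3 -m crank 'ROWS'. ROWS is JSON, a list that holds one entry, the list of rows, each a list of 5 numbers: the gripper command: -1 is shut, 1 is fully open, values between are in proportion, then the shift along the tool's x, y, z in cm, then the turn about the tool's y in degrees. In form: [[[jaw, dx, dy, dz, twist], ...]]. A call has 1 to 8 rows; each row shifts and turns the commanded pose from where the row before left it, along the tool's axes as they then stand; what a row does not reach is not made up. A row lasts 1/8 s, in which the tool goes at most 62.5 mm and 10.7 degrees, less where a joint would pass 70% of its speed; a pose out of reach is approached as far as the arm can. A call with a gripper value outside its range is refused whole. The fingers move at their own pace and stop on an object; the grip force is fixed at half the most. Time passes only in rows, so rows that do not move let the fingers close. It gives the time, the measured TCP pose, the force and the opening at its end, in the units of the state.
- state(): the state, without advancing time (a new reading comes with each control period).
- grab_frame(name): name is "scene" or "top" or "wrist"; returns a dict with "frame" (480x640x3 uint8, red, green, blue), "fx", "fy", "cx", "cy" (pixels), "D" ([k1, k2, p1, p2, k3] as OpenCV has them; the pictures are not rectified), "pose" (4x4, takes a point from camera to world coordinates). Camera axes: x right, y up, looking along -z (the intrinsics and any distortion apply to the point x, -y, -z); pixel columns grow to the right and rows downward; lengths in m; the calibration is good to about 2 mm. A picture is of the moment at which its call begins. There is no depth.
- job_done(): hands the job in, once; it reports no verdict.
The state is a dict: "time": time; "joint_pos": joint angles; "joint_vel": joint speeds; "joint_efforts": joint torques, N m; "tool_pos": TCP position; "tool_rot": TCP orientation; "contact_force": force on the tool from outside, world axes, zero at the start; "ft_torque": the same for the moment, N m; "gripper_width": opening from 0.0 (shut) to 1.0 (fully open).
Only numpy, scipy, OpenCV 4.12 (cv2) and the standard library are available. Lean on these libraries where they do the work, as an engineer would, in place of code of your own. Each camera call takes 0.05 s, during which the arm holds its last target.

## Working session

There is one attempt and no reset: what is moved stays moved. The work goes in short steps, Python scripts to look and compute and a shell command to move; the robot and the scene stay as the last step left them, time stands still between calls to the robot, and variables do not carry over. Pictures are saved under pics/ and viewed, and the job is handed in when it is done.

```bash
mkdir -p pics; ls; python3 - <<'E'
from plant import *
import cv2
s=state(); print({k:s[k] for k in s if k in('time','tool_pos','tool_rot','contact_force','gripper_width')})
for n in("scene","top","wrist"):
    f=grab_frame(n); cv2.imwrite(f"pics/{n}0.png",f["frame"][:,:,::-1]); print(n,f["fx"],f["fy"],f["cx"],f["cy"],f["D"],f["pose"])
E
```

```text
pics
{'time': 0.0, 'tool_pos': array([0.26179238, 0.56682321, 0.23003276]), 'tool_rot': array([-0.68990406,  0.69132752, -0.15205437,  0.15158534]), 'contact_force': array([0.47609636, 0.22468226, 0.87254968]), 'gripper_width': 0.9992505286313282}
scene 611.9799265462592 611.9799265462592 315.3492466711407 248.4468186822951 [0.03010374 0.         0.         0.         0.        ] [[ 0.67227215 -0.48416745  0.56002861  1.19518181]
 [ 0.74021543  0.42791301 -0.51862469 -0.53133616]
 [ 0.01145766  0.76319876  0.64606221  0.86330431]
 [ 0.          0.          0.          1.        ]]
top 513.6030918760199 513.6030918760199 305.77917864666284 237.3919603891848 [-0.02204997  0.          0.          0.          0.        ] [[ 0.01083998  0.99456964 -0.10350716  0.48888909]
 [-0.99992772  0.01132005  0.00405175  0.04155243]
 [ 0.00520145  0.10345576  0.99462046  1.01963052]
 [ 0.          0.          0.          1.        ]]
wrist 332.22006958068164 332.22006958068164 319.0702269477097 232.4119764584004 [0.01771265 0.         0.         0.         0.        ] [[ 0.41946166 -0.85760841 -0.29758986  0.18557016]
 [ 0.9077721   0.39580549  0.13888064  0.60246738]
 [-0.0013175  -0.32839887  0.94453822  0.37245625]
 [ 0.          0.          0.          1.        ]]
```

View pics/scene0.png

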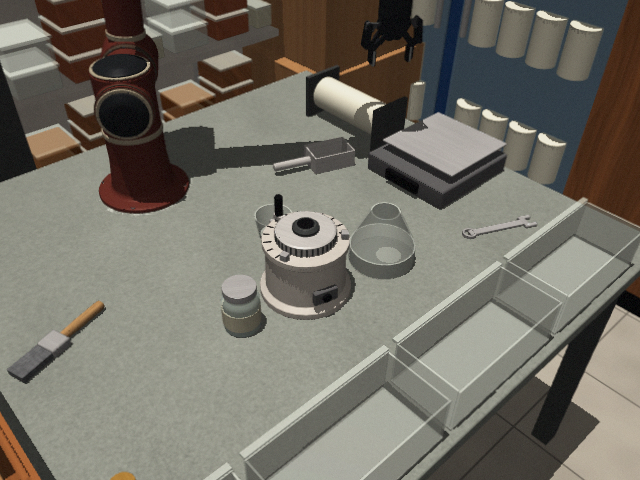

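View pics/top0.png

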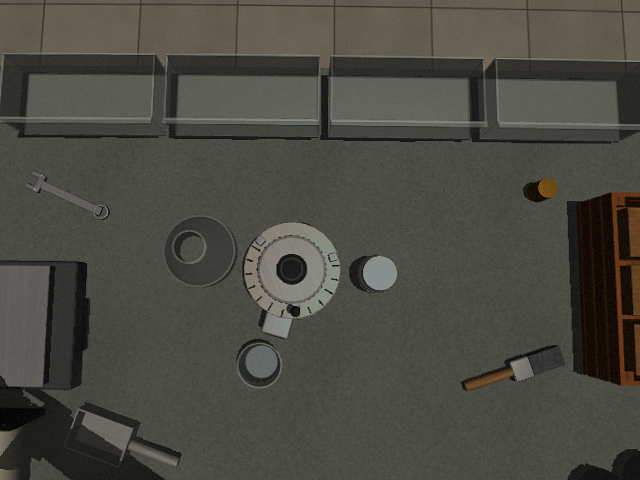

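The top view shows the mill near (291,270), the post near (293,311), stop blocks near (260,240) and (333,257), the chute near (278,325), the jar at (378,273) and the hopper at (200,250). I'll enlarge the mill and measure.

```bash
cat > h.py <<'E'
from plant import *
import cv2, numpy as np
def ray(f,px):
    K=np.array([[f["fx"],0,f["cx"]],[0,f["fy"],f["cy"]],[0,0,1]])
    p=cv2.undistortPoints(np.array([[px]],float),K,np.array(f["D"]))[0,0]
    d=f["pose"][:3,:3]@np.array([p[0],-p[1],-1]); return f["pose"][:3,3],d
def onz(f,px,z):
    o,d=ray(f,px); return o+d*(z-o[2])/d[2]
def proj(f,P):
    P=np.atleast_2d(P); R=f["pose"][:3,:3]; q=(P-f["pose"][:3,3])@R; q=q*[1,-1,-1]
    K=np.array([[f["fx"],0,f["cx"]],[0,f["fy"],f["cy"]],[0,0,1]])
    return cv2.projectPoints(q,np.zeros(3),np.zeros(3),K,np.array(f["D"]))[0][:,0]
E
python3 - <<'E'
from h import *
f=grab_frame("top"); im=f["frame"][:,:,::-1].copy()
c=im[200:360,210:410]; cv2.imwrite("pics/topc.png",cv2.resize(c,None,fx=4,fy=4,interpolation=cv2.INTER_CUBIC)[:600])
f=grab_frame("scene"); im=f["frame"][:,:,::-1].copy()
c=im[185:325,210:420]; cv2.imwrite("pics/scc.png",cv2.resize(c,None,fx=3.8,fy=3.8,interpolation=cv2.INTER_CUBIC))
E
```

```text
(no output)
```

View pics/topc.png

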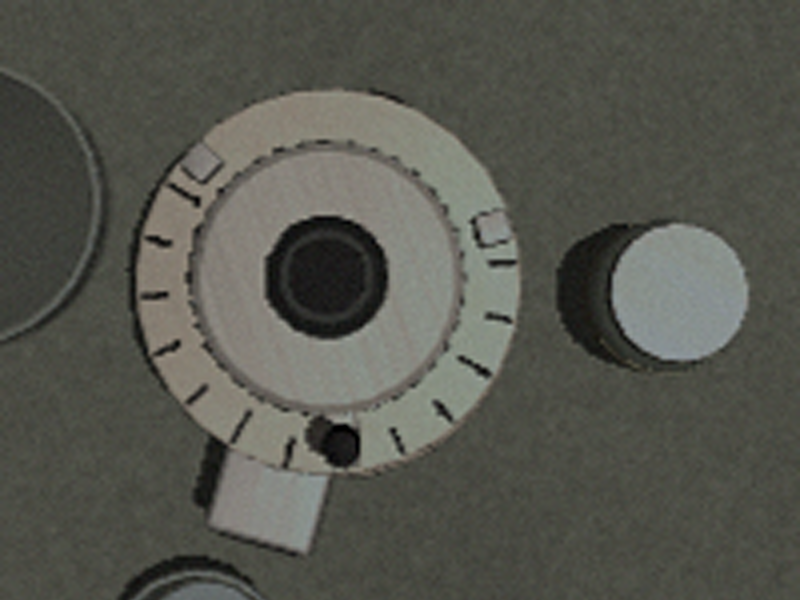

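View pics/scc.png

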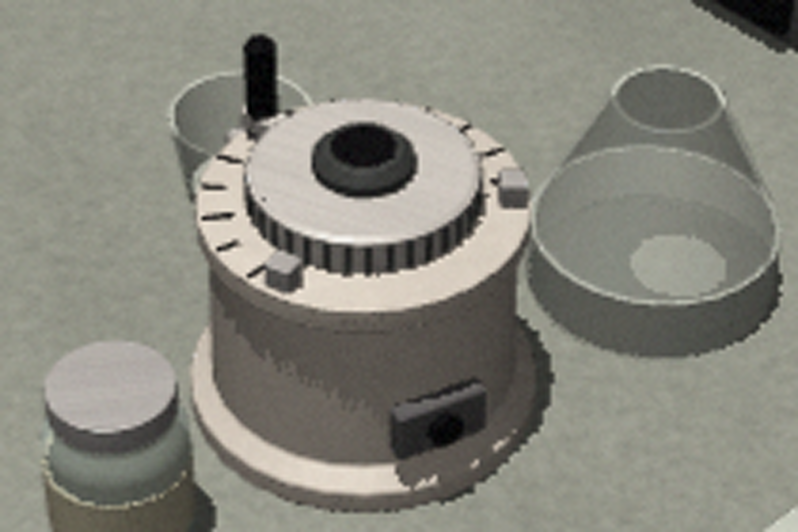

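The crop shows the rim (x 137–520, y 90–475 in the 4x crop), hub, 13 marks, post at (343,443), and the chute. Now I'll work out the metric positions.

```bash
python3 - <<'E'
from h import *
f=grab_frame("top")
P=lambda u,v,z: onz(f,(210+(u+.5)/4-.5,200+(v+.5)/4-.5),z)
im=f["frame"].astype(int)
# rim by bright mask
g=cv2.cvtColor(f["frame"],cv2.COLOR_RGB2GRAY)
rim=[P(137,283,.13),P(520,283,.13),P(328,90,.13),P(328,475,.13)]
print("rim",np.round(rim,4).tolist(), np.mean([rim[0],rim[1]],0),np.mean([rim[2],rim[3]],0))
print("ring",P(195,280,.151),P(462,280,.151),P(328,150,.151),P(328,410,.151))
print("hub",P(326,277,.163))
# post dark blob
m=(g<35).astype(np.uint8); m[:300]=0;m[325:]=0;m[:,:285]=0;m[:,303:]=0
print(g[304:320,284:302])
c=np.array([*np.mean([P(137,283,.13),P(520,283,.13)],0)])
for u,v in [(343,443)]: print("post",P(u,v,.191))
c=np.array([(rim[2][0]+rim[3][0])/2,(rim[0][1]+rim[1][1])/2]);print("axis",c)
p=P(343,443,.191)[:2]-c; print("r",np.hypot(*p),"ang",np.degrees(np.arctan2(p[1],p[0])))
for n,u,v,z in [("s1",205,162,.144),("s2",492,230,.144)]+[("m%d"%i,u,v,.13) for i,(u,v) in enumerate([(503,263),(500,317),(474,367),(444,411),(397,441),(290,452),(241,427),(197,393),(167,347),(154,295),(158,240),(184,192)])]:
    q=P(u,v,z)[:2]-c; print(n,np.round(P(u,v,z),3),round(np.hypot(*q),4),round(np.degrees(np.arctan2(q[1],q[0])),1))
print("jar",P(679,292,.10)); print("hop",onz(f,(200,250),.0),onz(f,(189,246),.125))
print("cup",onz(f,(259,364),.06))
E
```

```text
rim [[0.5229, 0.1444, 0.13], [0.5247, -0.0213, 0.13], [0.608, 0.0629, 0.13], [0.4416, 0.0607, 0.13]] [0.52382199 0.06154785 0.13      ] [0.52481873 0.06180861 0.13      ]
ring [0.52364087 0.11748305 0.151     ] [0.52489577 0.00472949 0.151     ] [0.57946728 0.06208358 0.151     ] [0.46976316 0.06058984 0.151     ]
hub [0.52502118 0.06190665 0.163     ]
[[139 137 115 129  75  35  32  86 125 141 143 139 145 145 116 128 137 136]
 [132 141 142  78  37  38  37  33  34 113 138 137 135 138 120 100 127 141]
 [135 138 135  75  39  49  46  41  40  13   9  10   0  73 111 104 126 138]
 [138 138  75  38  41  47  48  36  19   5   3   3   4   0  29  61 121 136]
 [136 137  79  36  46  42  49  26   7  17  22  26  22   9   2  40 125 137]
 [130 143  78  40  51  43  36   7  15  21  22  26  27  31  16   0 120 143]
 [112 142  89  47  39  41  20  20  11  18  26  27  29  37  31   7 119 137]
 [129 140 142  80  39  42  24  20  21  20  27  23  29  29  36   6 121 143]
 [136 135 138  84  63  47  15  11  14  18  24  33  24  28  34   8 123 136]
 [133 136 136 141 144  89  52  25  20  22  18  24  23  34  28  22 124 
[... 540 characters left out ...]
799314 ang -173.205902059308
s1 [0.574 0.115 0.144] 0.0728 47.0
s2 [ 0.547 -0.008  0.144] 0.0731 -72.6
m0 [ 0.533 -0.014  0.13 ] 0.0759 -83.6
m1 [ 0.51  -0.013  0.13 ] 0.0757 -101.3
m2 [ 0.488 -0.002  0.13 ] 0.0729 -120.0
m3 [0.469 0.011 0.13 ] 0.0749 -137.7
m4 [0.456 0.031 0.13 ] 0.0748 -156.1
m5 [0.451 0.077 0.13 ] 0.0752 168.1
m6 [0.462 0.098 0.13 ] 0.0731 149.8
m7 [0.476 0.117 0.13 ] 0.0743 131.1
m8 [0.495 0.131 0.13 ] 0.0752 112.9
m9 [0.518 0.137 0.13 ] 0.0757 95.3
m10 [0.542 0.136 0.13 ] 0.076 77.2
m11 [0.563 0.125 0.13 ] 0.0737 59.2
jar [ 0.52269489 -0.0945961   0.1       ]
hop [0.56737027 0.24768408 0.        ] [0.56453845 0.24188395 0.125     ]
cup [0.35441065 0.12087624 0.06      ]
```

View pics/wrist0.png

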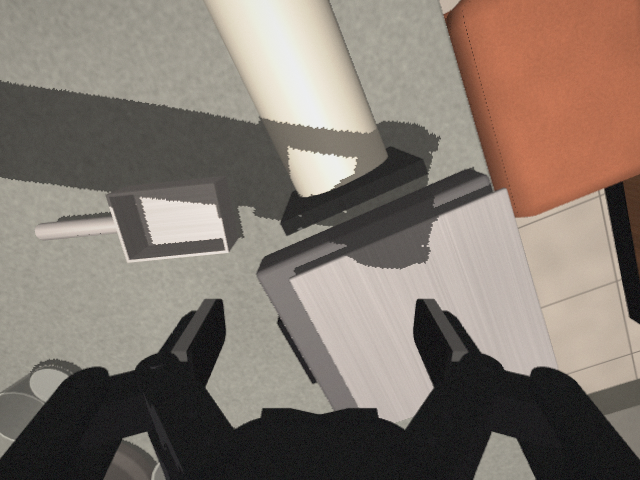

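The image up is +x and left is +y. The marks fit a clockwise stop at 59.7° world (mill yaw ≈ -15.3°, which agrees with the chute), and the post is now at click 7 (about 185.7°). The plan is to cage the post loosely, without gripping, between jaws about 40 mm apart, then follow the arc. Next is the tool geometry.

```bash
cat >> h.py <<'E'
from scipy.spatial.transform import Rotation as Ro
AX=np.array([.5248,.0616]); A0=59.7
def tool():
    s=state(); w,x,y,z=s["tool_rot"]; return s,Ro.from_quat([x,y,z,w]).as_matrix()
def info():
    s,R=tool(); p=s["tool_pos"]; d=p[:2]-AX
    print("t",round(s["time"],2),"pos",np.round(p,4),"F",np.round(s["contact_force"],1),"Ftool",np.round(R.T@s["contact_force"],1),"w",round(s["gripper_width"],3))
    print("tcp polar r",round(np.hypot(*d),4),"ang",round(np.degrees(np.arctan2(d[1],d[0]))%360,1),"toolz dir",round(np.degrees(np.arctan2(R[1,2],R[0,2]))%360,1),"toolx dir",round(np.degrees(np.arctan2(R[1,0],R[0,0]))%360,1),"y",np.round(R[:,1],3),"q",np.round(s["joint_pos"],2))
def togo(pos):
    s,R=tool(); print("to",pos,"tool cm",np.round(R.T@(np.array(pos)-s["tool_pos"])*100,2))
E
python3 - <<'E'
from h import *
info()
a=np.radians(185.7); print(AX+.07*np.array([np.cos(a),np.sin(a)]))
togo([AX[0]+.07*np.cos(a),AX[1]+.07*np.sin(a),.24])
E
```

```text
t 0.3 pos [0.262  0.5672 0.2308] F [-0.6  0.1  0.6] Ftool [-0.6 -0.6 -0.1] w 0.996
tcp polar r 0.5698 ang 117.5 toolz dir 65.2 toolx dir 335.2 y [-0.    -0.001 -1.   ] q [ 1.02  0.05  1.61  0.    1.48 -0.12]
[0.45514611 0.05464762]
to [np.float64(0.4551461101027142), np.float64(0.05464761751794528), 0.24] tool cm [ 39.03  -0.89 -38.43]
```

```bash
python3 -m crank '[[[1,3.9,-0.4,-3.8,0],[1,3.9,-0.4,-3.8,0],[1,3.9,-0.4,-3.8,0],[1,3.9,-0.4,-3.8,0],[1,3.9,-0.4,-3.8,0],[1,3.9,-0.4,-3.8,0],[1,3.9,-0.4,-3.8,0],[1,3.9,-0.4,-3.8,0]]]'; python3 -m crank '[[[-0.06,3.9,0,-3.8,0],[-0.06,3.9,0,-3.8,0],[-0.06,0,0,0,-10],[-0.06,0,0,0,-10],[-0.06,0,0,0,-10],[-0.06,0,0,0,0],[-0.06,0,0,0,0]]]'; python3 -c "
from h import *
info(); togo([.4551,.0546,.16])"
```

```text
time: 1.3
tool_pos: [0.4182, 0.1589, 0.2637]
tool_rot: [0.691, -0.69, 0.151, -0.152]
contact_force: [0.7, 0.1, 0.7]
gripper_width: 0.999
time: 2.17
tool_pos: [0.4567, 0.0589, 0.2633]
tool_rot: [-0.706, 0.706, 0.031, -0.031]
contact_force: [-0.0, 0.6, -0.0]
gripper_width: 0.467
t 2.17 pos [0.4567 0.0589 0.2633] F [-0.   0.6 -0. ] Ftool [0.  0.  0.6] w 0.467
tcp polar r 0.0681 ang 182.3 toolz dir 95.1 toolx dir 5.1 y [ 0. -0. -1.] q [-0.03 -0.37  1.94 -0.    1.58 -1.69]
to [0.4551, 0.0546, 0.16] tool cm [-0.2  10.33 -0.41]
```

```bash
python3 -m crank '[[[-0.06,-0.2,0,-0.4,0],[-0.06,0,3,0,0],[-0.06,0,3,0,0],[-0.06,0,0,0,0]]]'; python3 -c "
from h import *
info(); togo([.4551,.0546,.16])
for n in('wrist','scene'):
    f=grab_frame(n); im=f['frame'][:,:,::-1].copy()
    if n=='scene': im=cv2.resize(im[140:290,210:410],None,fx=4,fy=4)
    cv2.imwrite('pics/%s1.png'%n,im)"
```

```text
time: 2.68
tool_pos: [0.4533, 0.0546, 0.2006]
tool_rot: [0.707, -0.706, -0.03, 0.034]
contact_force: [0.6, 0.1, -0.7]
gripper_width: 0.471
t 2.67 pos [0.4533 0.0546 0.2006] F [ 0.6  0.1 -0.7] Ftool [0.6 0.7 0. ] w 0.471
tcp polar r 0.0718 ang 185.6 toolz dir 95.2 toolx dir 5.2 y [-0.006  0.    -1.   ] q [-0.04 -0.35  2.02 -0.    1.47 -1.7 ]
to [0.4551, 0.0546, 0.16] tool cm [ 0.2   4.06 -0.01]
```

View pics/wrist1.png

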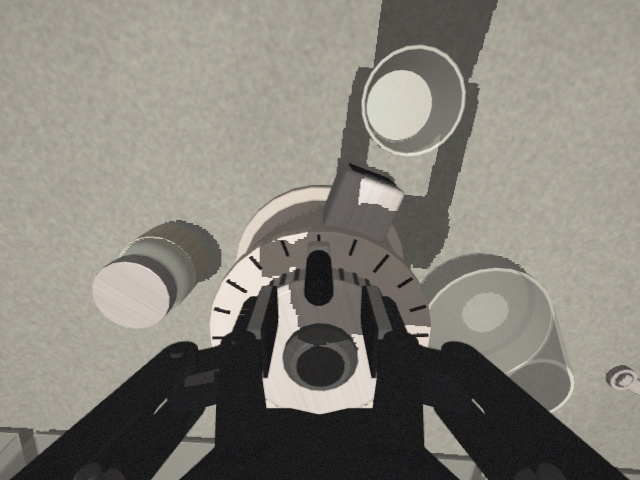

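View pics/scene1.png

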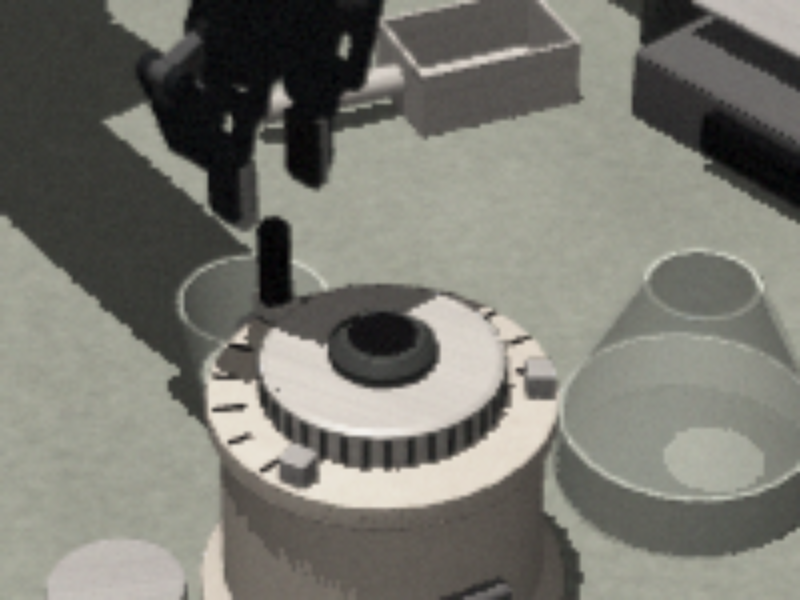

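The wrist view shows the post at x≈318, midway between the pads (265 and 375). The scene view shows both fingertips still just above the post. I'll check the radial position by projecting it.

```bash
python3 -c "
from h import *
f=grab_frame('wrist'); s,R=tool()
print('top/bot of post',proj(f,[[.4551,.0546,.191],[.4551,.0546,.149]]), 'tcp',proj(f,s['tool_pos']))
f2=grab_frame('scene'); print('scene post',proj(f2,[[.4551,.0546,.191],[.4551,.0546,.149]]))
g=cv2.cvtColor(f['frame'],cv2.COLOR_RGB2GRAY)
print([ (r,np.where(g[r,295:345]<45)[0][[0,-1]]+295) for r in range(240,310,5) if (g[r,295:345]<45).any()])
info()
"
```

```text
top/bot of post [[319.46713607 286.16528817]
 [319.42154821 254.71162402]] tcp [[319.24217408 301.350272  ]]
scene post [[277.36596018 197.4886548 ]
 [277.99446865 215.29673831]]
[(245, array([315, 322])), (250, array([309, 328])), (255, array([308, 330])), (260, array([307, 330])), (265, array([297, 342])), (270, array([296, 342])), (275, array([306, 332])), (280, array([305, 332])), (285, array([305, 332])), (290, array([307, 331])), (295, array([310, 327]))]
t 2.88 pos [0.4561 0.0546 0.2052] F [-0.1 -0.2 -0.6] Ftool [-0.1  0.6 -0.2] w 0.471
tcp polar r 0.0691 ang 185.8 toolz dir 95.2 toolx dir 5.2 y [ 0.003 -0.    -1.   ] q [-0.04 -0.35  2.02 -0.    1.47 -1.7 ]
```

Observed and predicted post positions agree to about 1 mm, so I'm descending to straddle it.

```bash
python3 -m crank '[[[-0.06,0,1.4,0,0],[-0.06,0,1.4,0,0],[-0.06,0,1.4,0,0],[-0.06,0,0,0,0],[-0.06,0,0,0,0]]]'; python3 -c "
from h import *
info(); f=grab_frame('scene'); im=f['frame'][:,:,::-1].copy()
cv2.imwrite('pics/scene2.png',cv2.resize(im[140:290,210:410],None,fx=4,fy=4));info()"
```

```text
time: 3.5
tool_pos: [0.4552, 0.0546, 0.1613]
tool_rot: [-0.706, 0.706, 0.032, -0.032]
contact_force: [-0.4, -0.1, 0.8]
gripper_width: 0.472
t 3.5 pos [0.4552 0.0546 0.1613] F [-0.4 -0.1  0.8] Ftool [-0.4 -0.8 -0.1] w 0.472
tcp polar r 0.0699 ang 185.7 toolz dir 95.2 toolx dir 5.2 y [-0. -0. -1.] q [-0.04 -0.31  2.06 -0.    1.39 -1.7 ]
t 3.55 pos [0.4555 0.0546 0.1617] F [-0.6 -0.2  0.2] Ftool [-0.6 -0.2 -0.2] w 0.469
tcp polar r 0.0697 ang 185.7 toolz dir 95.2 toolx dir 5.2 y [ 0.001 -0.    -1.   ] q [-0.04 -0.31  2.06  0.    1.39 -1.7 ]
```

View pics/scene2.png

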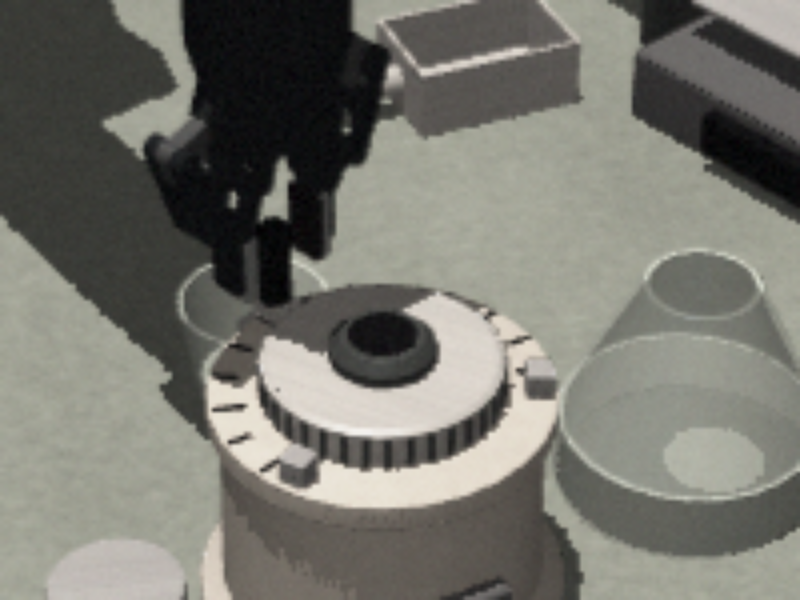

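The scene view shows the post standing between the two fingers, clear of both. I'll start the clockwise arc in 4° rows.

```bash
python3 -m crank '[[[-0.06,0.02,0,0.49,4],[-0.06,0.02,0,0.49,4],[-0.06,0.02,0,0.49,4],[-0.06,0.02,0,0.49,4],[-0.06,0.02,0,0.49,4],[-0.06,0.02,0,0.49,4]]]'; python3 -c "
from h import *
info(); f=grab_frame('wrist'); im=f['frame'][:,:,::-1].copy()
cv2.imwrite('pics/wrist3.png',im);info()"
```

```text
time: 4.3
tool_pos: [0.4593, 0.0838, 0.1621]
tool_rot: [0.698, -0.697, 0.116, -0.117]
contact_force: [-0.6, -1.0, -0.9]
gripper_width: 0.466
t 4.3 pos [0.4593 0.0838 0.1621] F [-0.6 -1.  -0.9] Ftool [-0.2  0.9 -1.2] w 0.466
tcp polar r 0.0691 ang 161.3 toolz dir 71.1 toolx dir 341.1 y [ 0.001  0.    -1.   ] q [ 0.02 -0.29  2.04  0.    1.39 -1.22]
t 4.35 pos [0.4595 0.0842 0.1622] F [ 0.7 -0.4  0.3] Ftool [ 0.7 -0.3 -0.1] w 0.469
tcp polar r 0.0691 ang 160.9 toolz dir 71.0 toolx dir 341.0 y [ 0.002  0.    -1.   ] q [ 0.02 -0.29  2.04  0.    1.39 -1.22]
```

View pics/wrist3.png

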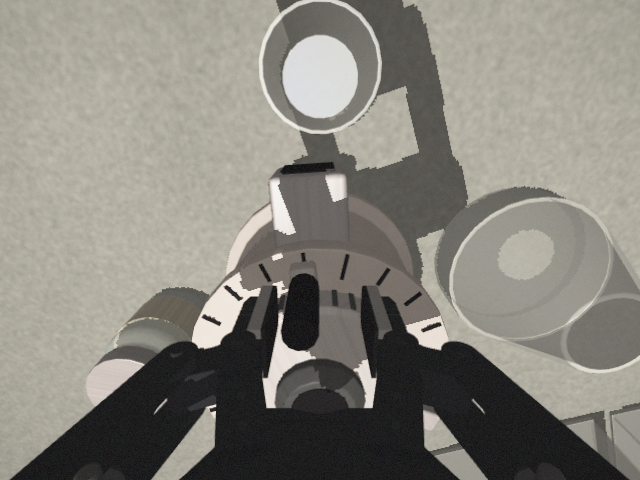

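The ring has clicked once: the post at (300,310) lies off the left (pushing) finger and the marks have shifted. Continuing.

```bash
python3 -m crank '[[[-0.06,0.02,0,0.49,4],[-0.06,0.02,0,0.49,4],[-0.06,0.02,0,0.49,4],[-0.06,0.02,0,0.49,4],[-0.06,0.02,0,0.49,4],[-0.06,0.02,0,0.49,4],[-0.06,0.02,0,0.49,4],[-0.06,0.02,0,0.49,4]]]'; python3 -c "
from h import *
info()"; python3 -m crank '[[[-0.06,0.02,0,0.49,4],[-0.06,0.02,0,0.49,4],[-0.06,0.02,0,0.49,4],[-0.06,0.02,0,0.49,4],[-0.06,0.02,0,0.49,4],[-0.06,0.02,0,0.49,4],[-0.06,0.02,0,0.49,4],[-0.06,0.02,0,0.49,4]]]'; python3 -c "
from h import *
info(); f=grab_frame('wrist'); im=f['frame'][:,:,::-1].copy()
cv2.imwrite('pics/wrist4.png',im);info()"
```

```text
time: 5.35
tool_pos: [0.4813, 0.1152, 0.1619]
tool_rot: [-0.639, 0.639, -0.304, 0.304]
contact_force: [-0.1, 0.3, 0.3]
gripper_width: 0.471
t 5.35 pos [0.4813 0.1152 0.1619] F [-0.1  0.3  0.3] Ftool [-0.3 -0.3  0.1] w 0.471
tcp polar r 0.069 ang 129.0 toolz dir 39.1 toolx dir 309.1 y [ 0. -0. -1.] q [ 0.08 -0.21  1.98 -0.    1.37 -0.6 ]
time: 6.35
tool_pos: [0.5165, 0.1303, 0.1619]
tool_rot: [-0.53, 0.53, -0.468, 0.468]
contact_force: [-1.7, 0.4, 0.8]
gripper_width: 0.471
t 6.35 pos [0.5165 0.1303 0.1619] F [-1.7  0.4  0.8] Ftool [-0.6 -0.8 -1.6] w 0.471
tcp polar r 0.0692 ang 96.9 toolz dir 7.1 toolx dir 277.1 y [-0.001 -0.    -1.   ] q [ 0.11 -0.11  1.89 -0.    1.36 -0.02]
t 6.4 pos [0.5173 0.1304 0.1619] F [-1.   0.6  0.3] Ftool [-0.7 -0.3 -0.9] w 0.467
tcp polar r 0.0692 ang 96.2 toolz dir 7.0 toolx dir 277.0 y [ 0.  0. -1.] q [ 0.11 -0.11  1.89  0.    1.36 -0.02]
```

View pics/wrist4.png

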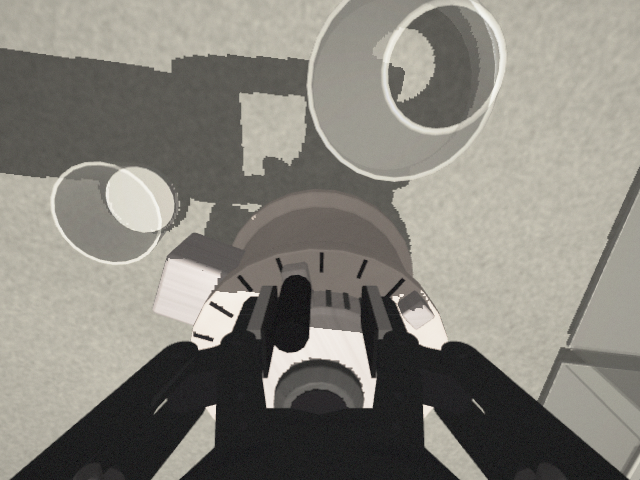

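Forces are low, and the stop block is now visible at (417,310) ahead of the post. I'll continue to about tool angle 68° and then slow down.

```bash
python3 -m crank '[[[-0.06,0.02,0,0.49,4],[-0.06,0.02,0,0.49,4],[-0.06,0.02,0,0.49,4],[-0.06,0.02,0,0.49,4],[-0.06,0.02,0,0.49,4],[-0.06,0.02,0,0.49,4],[-0.06,0.02,0,0.49,4]]]'; python3 -c "
from h import *
info()"; python3 -m crank '[[[-0.06,0.01,0,0.24,2],[-0.06,0.01,0,0.24,2],[-0.06,0.01,0,0.24,2],[-0.06,0,0,0,0]]]'; python3 -c "
from h import *
info(); f=grab_frame('wrist'); im=f['frame'][:,:,::-1].copy()
cv2.imwrite('pics/wrist5.png',im);info()"
```

```text
time: 7.28
tool_pos: [0.551, 0.1261, 0.1618]
tool_rot: [-0.402, 0.401, -0.582, 0.582]
contact_force: [-2.7, 0.2, 0.3]
gripper_width: 0.469
t 7.28 pos [0.551  0.1261 0.1618] F [-2.7  0.2  0.3] Ftool [ 0.8 -0.3 -2.6] w 0.469
tcp polar r 0.0696 ang 67.9 toolz dir 339.2 toolx dir 249.2 y [ 0.001  0.    -1.   ] q [ 0.09 -0.04  1.82 -0.    1.36  0.46]
time: 7.78
tool_pos: [0.5574, 0.1231, 0.1616]
tool_rot: [-0.371, 0.37, -0.602, 0.602]
contact_force: [-1.4, 0.2, 0.9]
gripper_width: 0.471
t 7.78 pos [0.5574 0.1231 0.1616] F [-1.4  0.2  0.9] Ftool [ 0.4 -0.9 -1.3] w 0.471
tcp polar r 0.0696 ang 62.0 toolz dir 333.2 toolx dir 243.2 y [ 0.001 -0.    -1.   ] q [ 0.09 -0.02  1.81 -0.    1.36  0.55]
t 7.83 pos [0.5574 0.123  0.1615] F [-1.6  0.2  0.2] Ftool [ 0.5 -0.2 -1.5] w 0.47
tcp polar r 0.0695 ang 62.1 toolz dir 333.2 toolx dir 243.2 y [ 0.001 -0.    -1.   ] q [ 0.09 -0.02  1.81 -0.    1.36  0.55]
```

View pics/wrist5.png

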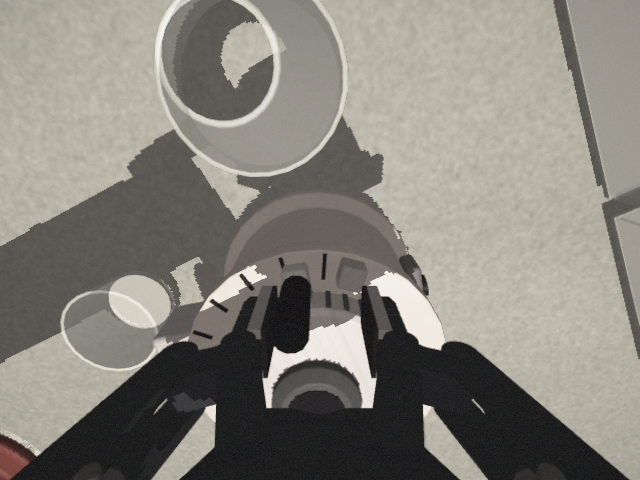

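The stop-position mark (324,265) and the block (352,275) are just ahead of the post (293,310). I'll take small steps from here.

```bash
python3 -m crank '[[[-0.06,0.01,0,0.24,2],[-0.06,0.01,0,0.24,2],[-0.06,0.01,0,0.24,2],[-0.06,0,0,0.12,1],[-0.06,0,0,0,0]]]'; python3 -c "
from h import *
info()
f=grab_frame('wrist'); im=f['frame'][:,:,::-1].copy()
cv2.imwrite('pics/wrist6.png',im);info()"
```

```text
time: 8.45
tool_pos: [0.5643, 0.1185, 0.1612]
tool_rot: [-0.333, 0.333, -0.624, 0.624]
contact_force: [-0.1, 0.2, -0.3]
gripper_width: 0.471
t 8.45 pos [0.5643 0.1185 0.1612] F [-0.1  0.2 -0.3] Ftool [-0.1  0.3 -0.2] w 0.471
tcp polar r 0.0693 ang 55.2 toolz dir 326.2 toolx dir 236.2 y [ 0. -0. -1.] q [ 0.08 -0.01  1.79 -0.    1.36  0.67]
t 8.5 pos [0.5642 0.1186 0.1612] F [ 1.  -1.2  0.3] Ftool [ 0.4 -0.3  1.5] w 0.469
tcp polar r 0.0693 ang 55.3 toolz dir 326.2 toolx dir 236.2 y [-0. -0. -1.] q [ 0.08 -0.01  1.79 -0.    1.36  0.67]
```

View pics/wrist6.png

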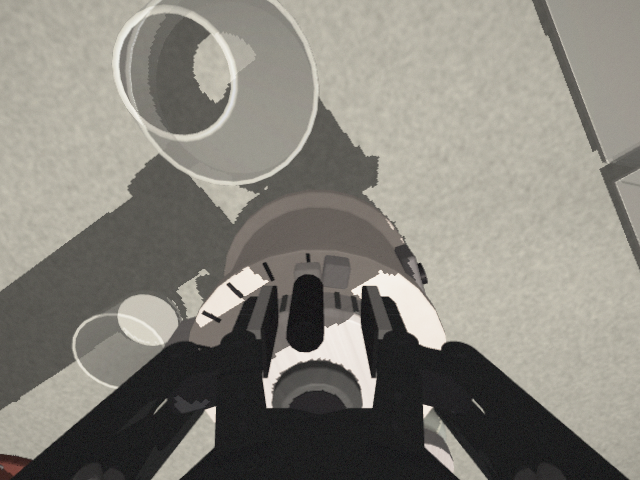

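The arm now sits against the stop block at (337,268), with the post over the zero mark. I'll close the remaining gap of about 6 mm slowly.

```bash
python3 -m crank '[[[-0.06,0.01,0,0.2,2],[-0.06,0.01,0,0.2,2],[-0.06,0,0,0.05,0],[-0.06,0,0,0.05,0]]]'; python3 -c "
from h import *
info()"; python3 -m crank '[[[-0.06,0,0,0.05,0]]]'; python3 -c "
from h import *
info()"
```

```text
time: 9.0
tool_pos: [0.5682, 0.1156, 0.1613]
tool_rot: [0.311, -0.311, 0.635, -0.635]
contact_force: [0.3, 0.3, -0.5]
gripper_width: 0.473
t 9.0 pos [0.5682 0.1156 0.1613] F [ 0.3  0.3 -0.5] Ftool [-0.4  0.5  0. ] w 0.473
tcp polar r 0.0693 ang 51.2 toolz dir 322.2 toolx dir 232.2 y [-0.  0. -1.] q [ 0.07 -0.    1.79  0.    1.36  0.73]
time: 9.12
tool_pos: [0.5686, 0.1153, 0.1613]
tool_rot: [0.311, -0.311, 0.635, -0.635]
contact_force: [0.4, 1.1, 0.4]
gripper_width: 0.472
t 9.12 pos [0.5686 0.1153 0.1613] F [0.4 1.1 0.4] Ftool [-1.1 -0.4 -0.4] w 0.472
tcp polar r 0.0693 ang 50.8 toolz dir 322.2 toolx dir 232.2 y [-0. -0. -1.] q [ 0.07 -0.    1.79 -0.    1.36  0.73]
```

```bash
for i in 1; do python3 -m crank '[[[-0.06,0,0,0.05,0]]]'; done; python3 -c "
from h import *
info()"; python3 -m crank '[[[-0.06,0,0,0.05,0]]]'; python3 -c "
from h import *
info()"; python3 -m crank '[[[-0.06,0,0,0.05,0]]]'; python3 -c "
from h import *
info()"
```

```text
time: 9.25
tool_pos: [0.5689, 0.115, 0.1613]
tool_rot: [0.311, -0.311, 0.635, -0.635]
contact_force: [0.6, 0.1, -0.5]
gripper_width: 0.468
t 9.25 pos [0.5689 0.115  0.1613] F [ 0.6  0.1 -0.5] Ftool [-0.4  0.5  0.4] w 0.468
tcp polar r 0.0693 ang 50.4 toolz dir 322.2 toolx dir 232.2 y [-0.  0. -1.] q [0.07 0.   1.79 0.   1.36 0.73]
time: 9.38
tool_pos: [0.5693, 0.1148, 0.1613]
tool_rot: [0.311, -0.311, 0.635, -0.635]
contact_force: [-1.6, 0.5, 0.9]
gripper_width: 0.475
t 9.38 pos [0.5693 0.1148 0.1613] F [-1.6  0.5  0.9] Ftool [ 0.6 -0.9 -1.5] w 0.475
tcp polar r 0.0693 ang 50.1 toolz dir 322.2 toolx dir 232.2 y [-0.  0. -1.] q [0.07 0.   1.78 0.   1.36 0.73]
time: 9.5
tool_pos: [0.5693, 0.1147, 0.1612]
tool_rot: [0.311, -0.311, 0.635, -0.635]
contact_force: [-2.3, 0.7, 1.4]
gripper_width: 0.47
t 9.5 pos [0.5693 0.1147 0.1612] F [-2.3  0.7  1.4] Ftool [ 0.8 -1.4 -2.2] w 0.47
tcp polar r 0.0693 ang 50.0 toolz dir 322.2 toolx dir 232.2 y [-0.001  0.001 -1.   ] q [0.07 0.   1.78 0.   1.36 0.73]
```

Contact begins at the predicted angle (50°). I'll step up the press gently.

```bash
python3 -m crank '[[[-0.06,0,0,0.05,0]]]'; python3 -c "
from h import *
info()"; python3 -m crank '[[[-0.06,0,0,0.05,0]]]'; python3 -c "
from h import *
info()"; python3 -m crank '[[[-0.06,0,0,0,0]]]'; python3 -c "
from h import *
info()"
```

```text
time: 9.62
tool_pos: [0.5695, 0.1147, 0.1612]
tool_rot: [0.311, -0.312, 0.636, -0.634]
contact_force: [-4.9, 3.6, 1.2]
gripper_width: 0.47
t 9.62 pos [0.5695 0.1147 0.1612] F [-4.9  3.6  1.2] Ftool [ 0.2 -1.2 -6.1] w 0.47
tcp polar r 0.0694 ang 50.0 toolz dir 322.2 toolx dir 232.2 y [-0.002  0.001 -1.   ] q [0.07 0.   1.78 0.   1.36 0.73]
time: 9.75
tool_pos: [0.5695, 0.1148, 0.1612]
tool_rot: [0.311, -0.312, 0.636, -0.634]
contact_force: [-5.0, 4.1, 2.5]
gripper_width: 0.472
t 9.75 pos [0.5695 0.1148 0.1612] F [-5.   4.1  2.5] Ftool [-0.2 -2.5 -6.5] w 0.472
tcp polar r 0.0695 ang 49.9 toolz dir 322.2 toolx dir 232.2 y [-0.003  0.002 -1.   ] q [0.07 0.   1.78 0.   1.36 0.73]
time: 9.88
tool_pos: [0.5696, 0.1148, 0.1612]
tool_rot: [0.311, -0.312, 0.636, -0.634]
contact_force: [-4.7, 4.1, 2.2]
gripper_width: 0.47
t 9.88 pos [0.5696 0.1148 0.1612] F [-4.7  4.1  2.2] Ftool [-0.4 -2.2 -6.2] w 0.47
tcp polar r 0.0695 ang 49.9 toolz dir 322.2 toolx dir 232.2 y [-0.003  0.002 -1.   ] q [0.07 0.   1.78 0.   1.36 0.73]
```

```bash
python3 -m crank '[[[-0.06,0,0,0.05,0],[-0.06,0,0,0.05,0],[-0.06,0,0,0,0]]]'; python3 -c "
from h import *
info()"
```

```text
time: 10.25
tool_pos: [0.5696, 0.1148, 0.1611]
tool_rot: [0.31, -0.312, 0.637, -0.633]
contact_force: [-6.7, 6.2, 3.9]
gripper_width: 0.47
t 10.25 pos [0.5696 0.1148 0.1611] F [-6.7  6.2  3.9] Ftool [-0.8 -3.9 -9.2] w 0.47
tcp polar r 0.0696 ang 49.9 toolz dir 322.2 toolx dir 232.2 y [-0.004  0.003 -1.   ] q [0.07 0.   1.78 0.   1.36 0.73]
```

```bash
python3 -m crank '[[[-0.06,0,0,0.05,0],[-0.06,0,0,0,0],[-0.06,0,0,0,0],[-0.06,0,0,0,0],[-0.06,0,0,0,0]]]'; python3 -c "
from h import *
info()
f=grab_frame('wrist'); im=f['frame'][:,:,::-1].copy()
cv2.imwrite('pics/wrist7.png',im);info()"
```

```text
time: 10.88
tool_pos: [0.5697, 0.1148, 0.1611]
tool_rot: [0.31, -0.312, 0.637, -0.633]
contact_force: [-8.8, 7.2, 5.2]
gripper_width: 0.475
t 10.88 pos [0.5697 0.1148 0.1611] F [-8.8  7.2  5.2] Ftool [ -0.3  -5.1 -11.4] w 0.475
tcp polar r 0.0696 ang 49.9 toolz dir 322.2 toolx dir 232.3 y [-0.005  0.004 -1.   ] q [0.07 0.01 1.78 0.   1.36 0.73]
t 10.93 pos [0.5697 0.1148 0.1611] F [-8.5  7.3  4.3] Ftool [ -0.5  -4.3 -11.2] w 0.471
tcp polar r 0.0697 ang 49.9 toolz dir 322.2 toolx dir 232.2 y [-0.005  0.004 -1.   ] q [0.07 0.01 1.78 0.   1.36 0.73]
```

View pics/wrist7.png

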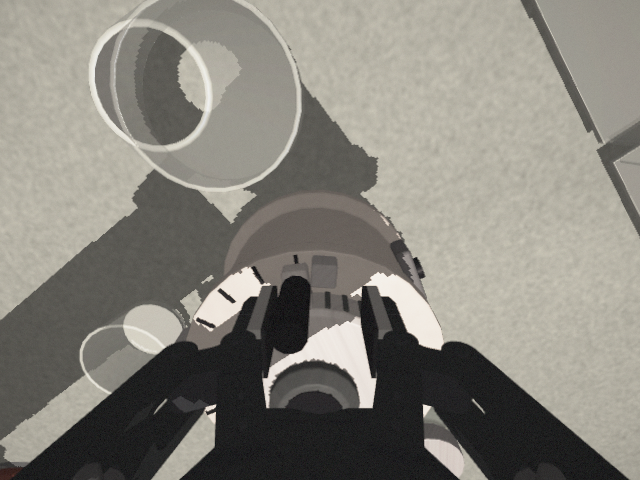

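The post is pressed at 11 N on the stop for over 0.6 s with no movement, and the arm stays against the block (323,268). Now I'll back off anticlockwise.

```bash
python3 -m crank '[[[-0.06,0,0,-0.15,0],[-0.06,0,0,-0.15,0],[-0.06,0,0,-0.24,0],[-0.06,0.02,0,-0.49,-4],[-0.06,0.02,0,-0.49,-4],[-0.06,0.02,0,-0.49,-4],[-0.06,0.02,0,-0.49,-4],[-0.06,0.02,0,-0.49,-4]]]'; python3 -c "
from h import *
info()"; python3 -m crank '[[[-0.06,0.02,0,-0.49,-4],[-0.06,0.02,0,-0.49,-4],[-0.06,0.02,0,-0.49,-4],[-0.06,0.02,0,-0.49,-4],[-0.06,0.02,0,-0.49,-4],[-0.06,0.02,0,-0.49,-4],[-0.06,0.02,0,-0.49,-4],[-0.06,0.02,0,-0.49,-4]]]'; python3 -c "
from h import *
info()"
```

```text
time: 11.92
tool_pos: [0.5469, 0.1266, 0.1615]
tool_rot: [-0.418, 0.417, -0.57, 0.572]
contact_force: [5.1, -2.0, -3.4]
gripper_width: 0.465
t 11.93 pos [0.5469 0.1266 0.1615] F [ 5.1 -2.  -3.4] Ftool [0.4 3.4 5.5] w 0.465
tcp polar r 0.0687 ang 71.2 toolz dir 342.3 toolx dir 252.3 y [ 0.004 -0.002 -1.   ] q [ 0.1  -0.05  1.83 -0.    1.35  0.41]
time: 12.92
tool_pos: [0.5073, 0.128, 0.1614]
tool_rot: [0.558, -0.558, 0.433, -0.434]
contact_force: [0.5, -0.3, 0.5]
gripper_width: 0.469
t 12.93 pos [0.5073 0.128  0.1614] F [ 0.5 -0.3  0.5] Ftool [ 0.4 -0.5  0.4] w 0.469
tcp polar r 0.0686 ang 104.8 toolz dir 14.3 toolx dir 284.3 y [ 0.001 -0.001 -1.   ] q [ 0.11 -0.14  1.92 -0.    1.36 -0.14]
```

```bash
python3 -m crank '[[[-0.06,0.02,0,-0.49,-4],[-0.06,0.02,0,-0.49,-4],[-0.06,0.02,0,-0.49,-4],[-0.06,0.02,0,-0.49,-4],[-0.06,0.02,0,-0.49,-4],[-0.06,0.02,0,-0.49,-4],[-0.06,0.02,0,-0.49,-4],[-0.06,0.02,0,-0.49,-4]]]'; python3 -c "
from h import *
info()
f=grab_frame('wrist'); im=f['frame'][:,:,::-1].copy()
cv2.imwrite('pics/wrist8.png',im);info()"
```

```text
time: 13.92
tool_pos: [0.474, 0.1083, 0.1614]
tool_rot: [-0.656, 0.656, -0.263, 0.264]
contact_force: [0.3, -0.5, -0.1]
gripper_width: 0.476
t 13.93 pos [0.474  0.1083 0.1614] F [ 0.3 -0.5 -0.1] Ftool [ 0.5  0.1 -0.2] w 0.476
tcp polar r 0.069 ang 137.4 toolz dir 46.3 toolx dir 316.3 y [ 0.001 -0.001 -1.   ] q [ 0.07 -0.24  2.   -0.    1.38 -0.74]
t 13.97 pos [0.4736 0.108  0.1613] F [ 0.5  0.1 -0.5] Ftool [0.3 0.5 0.5] w 0.47
tcp polar r 0.0691 ang 137.8 toolz dir 46.4 toolx dir 316.4 y [ 0.001 -0.001 -1.   ] q [ 0.07 -0.24  2.   -0.    1.38 -0.74]
```

View pics/wrist8.png

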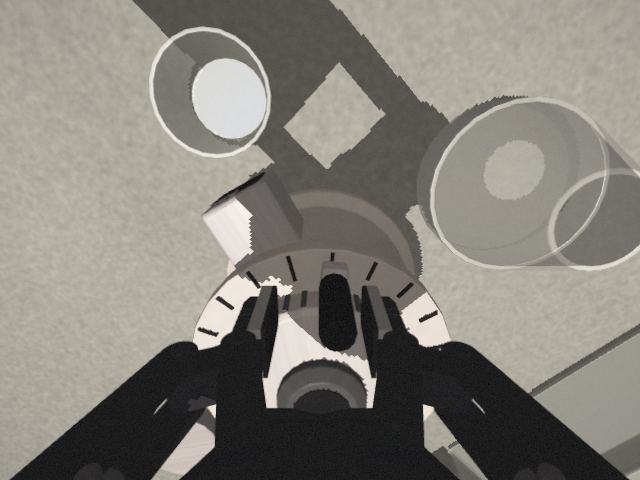

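The post (337,310) has jumped ahead of the right finger and sits at click 4 (131.7°). One more click in small steps.

```bash
python3 -m crank '[[[-0.06,0.02,0,-0.36,-3],[-0.06,0.02,0,-0.36,-3],[-0.06,0.02,0,-0.36,-3],[-0.06,0.01,0,-0.24,-2],[-0.06,0.01,0,-0.24,-2],[-0.06,0,0,0,0]]]'; python3 -c "
from h import *
info()"; python3 -m crank '[[[-0.06,0.01,0,-0.24,-2],[-0.06,0,0,0,0]]]'; python3 -c "
from h import *
info()
f=grab_frame('wrist'); im=f['frame'][:,:,::-1].copy()
cv2.imwrite('pics/wrist9.png',im);info()"
```

```text
time: 14.72
tool_pos: [0.4649, 0.096, 0.1614]
tool_rot: [0.682, -0.682, 0.188, -0.189]
contact_force: [0.6, -0.0, -0.6]
gripper_width: 0.47
t 14.72 pos [0.4649 0.096  0.1614] F [ 0.6 -0.  -0.6] Ftool [0.5 0.6 0.3] w 0.47
tcp polar r 0.0691 ang 150.2 toolz dir 59.1 toolx dir 329.1 y [ 0.001 -0.    -1.   ] q [ 0.05 -0.27  2.03 -0.    1.38 -0.99]
time: 14.98
tool_pos: [0.4636, 0.0938, 0.1613]
tool_rot: [-0.685, 0.685, -0.176, 0.176]
contact_force: [0.1, -0.3, -0.5]
gripper_width: 0.469
t 14.97 pos [0.4636 0.0938 0.1613] F [ 0.1 -0.3 -0.5] Ftool [ 0.2  0.5 -0.2] w 0.469
tcp polar r 0.0692 ang 152.3 toolz dir 61.1 toolx dir 331.1 y [ 0. -0. -1.] q [ 0.04 -0.27  2.03 -0.    1.38 -1.02]
t 15.03 pos [0.4636 0.0938 0.1614] F [ 0.6 -0.1  0.2] Ftool [ 0.6 -0.2  0.2] w 0.472
tcp polar r 0.0692 ang 152.2 toolz dir 61.1 toolx dir 331.1 y [ 0. -0. -1.] q [ 0.04 -0.27  2.03 -0.    1.38 -1.02]
```

View pics/wrist9.png

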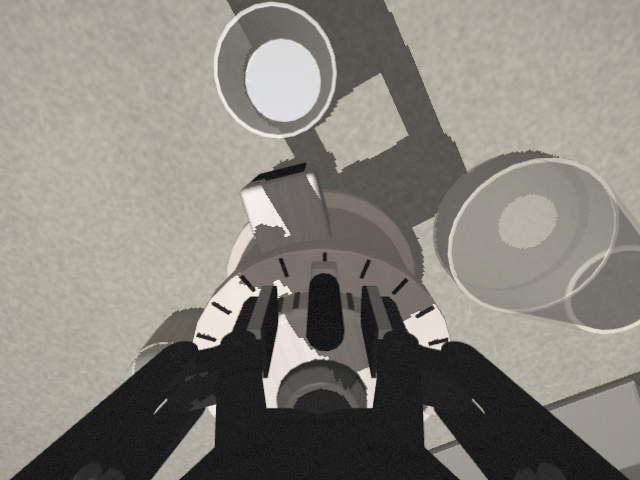

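The post (325,310) stands on a mark, centred between the pads and touching neither. I'll lift straight up and away, then verify.

```bash
python3 -m crank '[[[-0.06,0,-1,0,0],[-0.06,0,-2,0,0],[-0.06,0,-3,0,0],[-0.06,0,-3,0,0],[-0.06,-5,0,0,0],[-0.06,-5,0,0,0],[-0.06,-5,0,0,0],[-0.06,0,0,0,0]]]'; python3 -c "
from h import *
info()
f=grab_frame('top'); im=f['frame'][:,:,::-1].copy()
cv2.imwrite('pics/top9.png',cv2.resize(im[200:350,170:410],None,fx=3.3,fy=3.3,interpolation=cv2.INTER_CUBIC))
print(proj(f,[[AX[0]+.07*np.cos(np.radians(A0+18*k)),AX[1]+.07*np.sin(np.radians(A0+18*k)),.191] for k in range(3,8)]).round(1))"
```

```text
time: 16.02
tool_pos: [0.3309, 0.1674, 0.2534]
tool_rot: [0.686, -0.684, 0.173, -0.176]
contact_force: [0.1, -0.1, -0.6]
gripper_width: 0.471
t 16.02 pos [0.3309 0.1674 0.2534] F [ 0.1 -0.1 -0.6] Ftool [ 0.1  0.6 -0.1] w 0.471
tcp polar r 0.2209 ang 151.4 toolz dir 61.4 toolx dir 331.4 y [ 0.004  0.001 -1.   ] q [ 0.27 -0.64  2.13  0.    1.64 -0.8 ]
[[250.8 285.4]
 [257.9 297. ]
 [268.3 305.8]
 [281.  311. ]
 [294.7 311.9]]
```

View pics/top9.png

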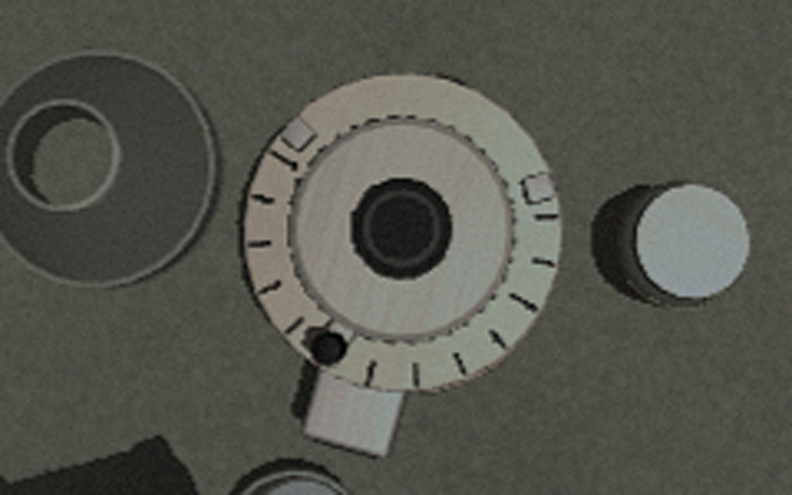

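Five marks (0–4) are visible between the clockwise stop block and the post, with 7 beyond it. The post at about (270,305) px matches the prediction for click 5 (268,306). The jar and hopper are where they were and the arm is clear, so I'm handing in.

```bash
python3 -m crank '[[[-0.06,0,0,0,0],[-0.06,0,0,0,0],[-0.06,0,0,0,0]]]'; python3 -c "
from h import *
print(np.abs(state()['joint_vel']).max()); print(job_done())"
```

```text
time: 16.45
tool_pos: [0.3325, 0.1658, 0.2512]
tool_rot: [-0.685, 0.685, -0.176, 0.176]
contact_force: [0.8, -0.3, 0.0]
gripper_width: 0.474
0.004753269524424019
the job is handed in; nothing more can be done
None
```

The ring is set five clicks back from its clockwise stop. I handed the job in at about 16.5 s; it gave no verdict.

- **Method:** I held the post loosely between half-open fingers without gripping it. I pushed the ring clockwise from click 7 to the stop and pressed it there at about 11 N for roughly 0.6 s; it did not move. I then backed it off anticlockwise and lifted clear.
- **Last checks:**
  - The top view shows five index marks (0 to 4) between the clockwise stop and the post, and seven beyond it, so the post stands on mark 5. Its pixel position is within about 2 px of the prediction.
  - The highest force in the readings was about 12.5 N. I read force only at the end of each move, so a brief higher peak could have been missed.
  - In the top picture the jar and hopper look unmoved; I judged this by eye and did not measure it.
  - The arm was still and touching nothing at hand-in.

No check failed or disagreed.

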